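Clip the wooden scoop into the free bay

ROBOT

A 6-joint arm with a two-finger parallel gripper is mounted at the origin on the work surface. World frame = base frame: x ahead of the robot, y to its left, z up, the work surface at z = 0. Lengths are in mm, angles in rad, forces in N, time in s.
With the tool pointing down it reaches from about 400 to 825 mm from the base axis. Payload 7 kg.
Tool frame: the origin (TCP) lies at the very end of the fingers, on their centre line; the grasp point (between the pads) lies 19 mm behind it; z points along the fingers, y is the direction in which the jaws open and shut (so a half turn about z gives the same grasp; the last joint's range is limited). The gripper opens to 88 mm and grips with 3 to 60 N. Pads are 19 mm wide; open, the fingers measure 130 mm over their backs; the gripper's body (78 mm by 193 mm) begins 47 mm behind the grasp point.
Start: joints at [1.402, 0.359, 0.012, 0, -1.224, -0.288], TCP at [297.733, 605.764, 226.561] pointing down, gripper open.
Joint ranges: [-3.07, 3.07], [-1.43, 2.12], [-1.02, 1.25], [-3.03, 1.67], [-3.05, -0], [-3.03, 3.03]. Speed limits (rad/s): [2.39, 2.39, 3.01, 3.14, 3.14, 3.14].

INTERFACE

Orientations are given as a unit quaternion [x, y, z, w].
In Python, from plant import bot gives the robot as it stands. Calls block until the motion is done:
- bot.move_ptp(position, orientation): joint-space move of the TCP to a pose.
- bot.line_to(position, velocity=150, ori=None): straight line of the TCP; ori=None keeps the orientation; velocity is the mean speed in mm/s.
- bot.move_joints(angles): joint-space move.
- bot.move_gripper(opening, force=None): finger opening in mm; force is the grip in N (None keeps the last); returns when the fingers have stopped.
- bot.pause(seconds).
- bot.solve_ik(position, orientation): joint angles nearest the present ones, or None.
- bot.read_state(): the state.
- bot.camera(name): name is "side" or "top"; returns the picture (384x512x3 uint8, red, green, blue); there is no depth.
- bot.get_calibration(name): a dict with "fx", "fy", "cx", "cy" (pixels), "view" (4x4, takes a point from world to camera coordinates). Camera axes: x right, y up, looking along -z (the intrinsics and any distortion apply to the point x, -y, -z); pixel columns grow to the right and rows downward; lengths in mm; the calibration is good to about 2 mm. A picture is of the moment at which its call begins. get_calibration takes no time and is no camera call.
A pose or a line that the arm cannot do raises bot.Unreachable and nothing moves.
- bot.close_job(): hands the job in, once; it reports no verdict.
The state is a dict: "t": time; "joint_pos": joint angles; "qvel": joint speeds; "tau": joint torques, N m; "tcp_pos": TCP position; "eef_rot": TCP orientation; "contact_force": force on the tool from outside, world axes, zero at the start; "moment": the same for the moment, N m; "width": finger opening in mm.
Only numpy, scipy, OpenCV 4.12 (cv2) and the standard library are available. Lean on these libraries where they do the work, as an engineer would, in place of code of your own. Each camera call takes 0.05 s, during which the arm holds its last target. There are 200 camera calls.

TASK

Draw the wooden scoop out from under the low shelf by its head, lay it on the counter clear of the shelf and let go of it. Then take it again by the handle and press it sideways into the empty pair of spring clips on the rack, its head between the cheeks like its neighbours', until it has snapped fully home and level in both clips. Leave the whisk, the brush and the other kitchen things as they are.

Things in the scene. Friction and masses are not known exactly. Their poses are not given: they have to be found in the camera images.
- scoop_handle (a point): wooden scoop, 185 mm long, about 90 g: round handle 20 mm thick, 120 mm long, with a box-shaped open head; lies flat on the counter, does not roll. It starts with its handle under the low shelf, its head and about 10 mm of handle sticking out. Point: middle of the handle on its axis, 10 mm above the counter when lying; x along the handle to the head, z up
- scoop_head (a point): centre of the scoop's head, 92.5 mm from the handle's middle along the handle, 4 mm above the level of its axis; same axes. The head is 65 mm long, 46 mm wide across its outer sides, 28 mm high, walls 5 mm; its underside is level with the handle's underside
- scoop_butt (a point): free end of the scoop's handle, on its axis, 60 mm behind the handle's middle
- shelf_edge (a point): middle of the front edge of the low stainless steel shelf, at the underside of its plate, 56 mm above the counter. The plate is 8 mm thick, 420 mm long (this point's y) and reaches 240 mm from here along this point's x; side panels close its two ends. Points with negative x in this frame are clear of the shelf
- bay_free_seat (a point): empty bay of the clip rack (three bays side by side, 90 mm apart): where the middle of the handle's axis lies when the scoop is fully home, 58 mm above the counter; x horizontal along the handle to the end where the heads lie, z up. The handle then lies on firm white rests. Two clips, 40 mm either way along x, leave 64 mm of handle free between them for fingers; base plate 40 mm below
- bay_free_clip (a point): the head-side clip of the empty bay, 40 mm from the seat along x, between its lips and 9.3 mm above the seat; the other clip is alike, 80 mm back. Each is 16 mm long with two sprung steel lips, bars of 4 mm radius, 13 mm apart inside: the handle is pushed straight down between them. Each lip yields sideways (1.2 N per mm, at most 8 mm) and springs back over it; both clips take about 10 to 18 N in all
- bay_free_cheeks (a point): midway between the tops of the empty bay's two upright steel cheeks, 95 mm from the seat along x and 20 mm above it; each is 50 mm long along x, inner faces 61 mm apart. The head goes down between them, but there is no room there for fingers beside it
- whisk: bamboo whisk already clipped in one bay: handle 20 mm thick and 120 mm long, round bulging head of bamboo tines up to 46 mm across; leave it in its clips; origin under the middle of its handle (10 mm below the handle's axis), x towards its head
- brush: pastry brush already clipped in another bay: handle 20 mm thick and 120 mm long, flat dark-bristled head 44 mm wide; leave it in its clips; origin under the middle of its handle (10 mm below the handle's axis), x towards its head
- bowls: stack of two speckled bowls, 128 mm across, 74 mm tall, standing on the shelf; leave alone; origin under its centre
- jug: glass milk jug, 80 mm across, 90 mm tall, standing on the shelf; leave alone; origin under its centre
- whisk_stand: sage green silicone whisk stand, 66 mm across, 70 mm tall, on the counter beyond the work area; leave alone; origin under its centre
- tea_tin: plain metal tea tin, 74 mm across, 110 mm tall, on the counter beyond the work area; leave alone; origin under its centre
- salt_dish: small ceramic dish, 76 mm across, 30 mm tall, on the counter; leave alone; origin under its centre
Things that resemble listed ones, but are neither listed nor needed, are in the scene too. What is shaped like the part that bears scoop_handle but green or red is not meant.

How it is judged (in metres and radians):
On the way:
1. the scoop lies on the counter, its whole length clear of the shelf, at rest and let go (linear speed of scoop below 0.02 m/s and x of each of scoop_butt, scoop_head in the frame of shelf_edge below 0 m and height (world z) of scoop_handle below 0.02 m and height (world z) of scoop_head below 0.03 m and contact force between the fingers and scoop below 0.05 N), for 0.2 s.
At the end, for the whole second after the job is handed in: the scoop is let go and at rest in the empty bay, snapped home in both clips: middle of the handle within 3 mm in height and 4 mm sideways and 12 mm lengthwise of the seat, handle along the bay within 0.06 rad, head between the cheeks (linear speed of scoop below 0.02 m/s and x of scoop_handle in the frame of bay_free_seat between -0.012 and 0.012 m and y of scoop_handle in the frame of bay_free_seat between -0.004 and 0.004 m and z of scoop_handle in the frame of bay_free_seat between -0.003 and 0.003 m and x of scoop_head in the frame of bay_free_seat above 0.07 m and angle between the x axis of scoop_handle and the x axis of bay_free_seat, either way round below 0.06 rad and contact force between the fingers and scoop below 0.05 N); the robot touches nothing.
It fails at once if the shelf's and counter's other things are shifted by more than 30 mm or tipped over (distance of any of bowls, jug, whisk_stand, tea_tin, salt_dish from where it was at the start of the episode above 0.03 m or angle between any of bowls, jug, whisk_stand, tea_tin, salt_dish's own z axis and vertical above 0.5 rad).
It fails at once if the whisk or the brush is shifted by more than 12 mm from its place in its clips (distance of any of whisk, brush from where it was at the start of the episode above 0.012 m).
It also fails if it takes over 51 s, if anything falls off the work surface, if the arm or the gripper's body presses on something with over 40 N, if the wrist force passes 120 N, or if a joint passes its speed limit or range.

## Working session

There is one attempt and no reset: what is moved stays moved. The work goes in short steps, each a Python script; the robot and the scene stay as the last script left them, time stands still between calls to the robot, and variables do not carry over. Pictures are saved under pics/ and viewed, about 8 in all and at most 12, crops included, and the job is handed in when it is done.

```bash
mkdir -p pics; python3 - <<'E'
from plant import bot
import cv2,numpy as np
for n in("top","side"):
    im=bot.camera(n); cv2.imwrite(f"pics/{n}0.png",im[:,:,::-1])
    c=bot.get_calibration(n); print(n,{k:(np.round(v,3).tolist()) for k,v in c.items()})
print(bot.read_state())
E
```

```text
top {'fx': 448.454, 'fy': 448.454, 'cx': 259.762, 'cy': 189.819, 'view': [[-0.011, -1.0, 0.004, 105.82], [0.984, -0.011, 0.175, -526.157], [-0.175, 0.006, 0.985, -1434.853], [0.0, 0.0, 0.0, 1.0]]}
side {'fx': 499.488, 'fy': 499.488, 'cx': 251.327, 'cy': 195.566, 'view': [[0.771, -0.637, -0.011, -291.435], [0.365, 0.428, 0.827, -296.99], [-0.522, -0.641, 0.562, -1433.423], [0.0, 0.0, 0.0, 1.0]]}
{'t': 0.1, 'joint_pos': array([ 1.40209837e+00,  3.59302098e-01,  1.11417443e-02, -2.83441540e-04,
       -1.22408272e+00, -2.88103327e-01]), 'qvel': array([-0.00061265, -0.00072185,  0.00281912,  0.00028203, -0.00098961,
       -0.00187534]), 'tau': array([-1.61674579e-03, -5.84163022e+01,  2.93753564e+01,  7.01573387e+00,
        1.01985087e-02, -5.76205434e-05]), 'tcp_pos': array([297.56730269, 605.3873265 , 225.72560191]), 'eef_rot': array([ 9.74018577e-01, -2.26466931e-01, -8.98537689e-05,  7.30033277e-04]), 'contact_force': array([-0.18843291,  0.85557884, -0.28302565]), 'moment': array([0.02951199, 0.04396377, 0.03536856]), 'width': 87.62899702222533}
```

View pics/top0.png

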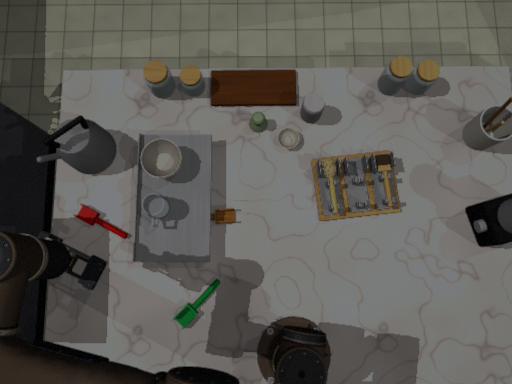

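View pics/side0.png

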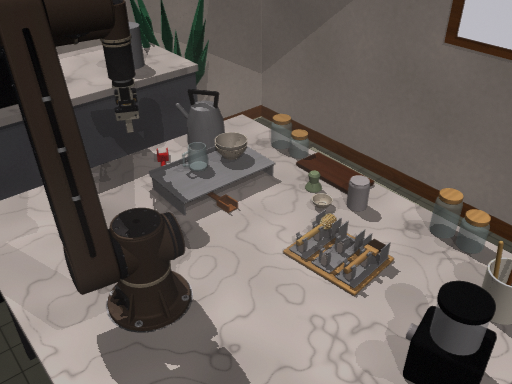

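Candidates for the scoop: the brown head at top (225,216), the red scoop (100,222) and the green scoop (198,303). By the description I choose the brown one, half under the shelf. I'll check it and the rack in one close crop.

```bash
python3 - <<'E'
import cv2,numpy as np
t=cv2.imread("pics/top0.png");s=cv2.imread("pics/side0.png")
R=lambda i,x,y,w,h,f:cv2.resize(i[y:y+h,x:x+w],None,fx=f,fy=f,interpolation=cv2.INTER_CUBIC)
a=R(t,306,146,100,75,4);b=R(t,180,180,100,75,4);c=R(s,280,205,120,90,3.3333);d=R(s,170,160,120,90,3.3333)
cv2.imwrite("pics/crop0.png",np.vstack([np.hstack([a,b]),np.hstack([c[:300,:400],d[:300,:400]])]))
E
```

```text
(no output)
```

View pics/crop0.png

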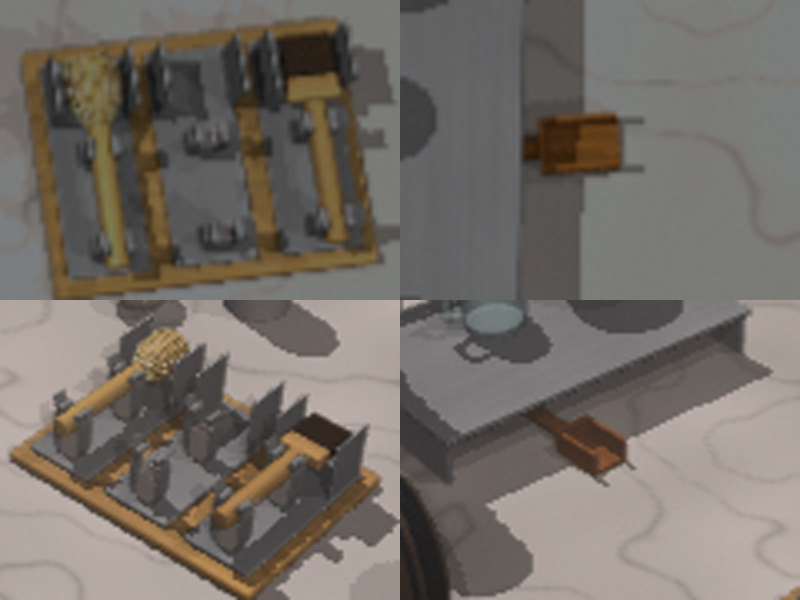

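The crop confirms it. The wooden scoop's head is at top (225,216) with its handle stub at the shelf edge. The whisk is in the left bay and the brush in the right, so the middle bay is the empty one, with its clips at about (358,180) and (361,205). Next I measure.

```bash
cat > h.py <<'E'
import cv2,numpy as np
from scipy.spatial.transform import Rotation as Ro
from plant import bot
def ray(n,uv,z):
    c=bot.get_calibration(n);V=np.array(c["view"]);R=V[:3,:3];o=-R.T@V[:3,3]
    uv=np.atleast_2d(uv).astype(float)
    d=np.c_[(uv[:,0]-c["cx"])/c["fx"],-(uv[:,1]-c["cy"])/c["fy"],-np.ones(len(uv))]@R
    return o+d*((z-o[2])/d[:,2])[:,None]
def proj(n,p):
    c=bot.get_calibration(n);V=np.array(c["view"]);q=np.atleast_2d(p)@V[:3,:3].T+V[:3,3]
    return np.c_[c["cx"]-c["fx"]*q[:,0]/q[:,2],c["cy"]+c["fy"]*q[:,1]/q[:,2]]
def sat(im): # woody colour: r-b
    im=im.astype(float);return im[:,:,0]-im[:,:,2]
def down(jaw): # tool down, jaw axis along angle `jaw` in world xy
    return min(((Ro.from_euler('z',jaw+k)*Ro.from_euler('x',np.pi)).as_quat() for k in(-np.pi/2,np.pi/2)),
      key=lambda q:abs((Ro.from_quat(q)*Ro.from_quat(bot.read_state()["eef_rot"]).inv()).magnitude()))
def wline(w,p,q,half=5):
    """weighted centroid per row along the line p->q"""
    out=[]
    for v in range(int(p[1]),int(q[1])+1):
        u=p[0]+(q[0]-p[0])*(v-p[1])/(q[1]-p[1]);a=np.arange(int(round(u))-half,int(round(u))+half+1)
        ww=np.clip(w[v,a]-12,0,None);
        if ww.sum()>0:out.append((np.sum(a*ww)/ww.sum(),v))
    return np.array(out)
E
python3 - <<'E'
from h import *
im=cv2.imread("pics/top0.png")[:,:,::-1];w=sat(im)
print("cam",ray("top",[[0,0]],1e9)[0]*0, -np.array(bot.get_calibration("top")["view"])[:3,:3].T@np.array(bot.get_calibration("top")["view"])[:3,3])
L={}
for n,p,q in(("whisk",(331.5,181),(335.3,207)),("brush",(386.3,172),(390,202))):
    c=wline(w,p,q);P=ray("top",c,58);f=np.polyfit(P[:,0],P[:,1],1)
    r=P[:,1]-np.polyval(f,P[:,0]);print(n,"yaw",np.arctan(f[0]),"res",r.std(),P[0],P[-1]);L[n]=f
# butt rows profile
for n,u in(("whisk",335),("brush",390)):
    print(n,[(v,int(w[v,u-2:u+3].mean())) for v in range(194,216)])
# frame
m=(w>25).astype(np.uint8);ro=np.zeros_like(m);ro[146:225,306:406]=m[146:225,306:406]
pts=cv2.findNonZero(ro);box=cv2.boxPoints(cv2.minAreaRect(pts));print(box,ray("top",box,18)[:,:2].round(1))
print("clips",ray("top",[[358,180.2],[361.5,205]],67.3)[:,:2].round(1))
# scoop head
ro=np.zeros_like(m);ro[195:235,211:250]=m[195:235,211:250]
k,lab,st,_=cv2.connectedComponentsWithStats(ro);i=1+st[1:,4].argmax()
pts=cv2.findNonZero((lab==i).astype(np.uint8));rc=cv2.minAreaRect(pts);box=cv2.boxPoints(rc);print(rc,ray("top",box,28)[:,:2].round(1),ray("top",box,0)[:,:2].round(1))
for v in range(205,228):print(v,w[v,205:242].astype(int))
E
```

```text
cam [-0. -0.  0.] [ 267.89698046  108.49998497 1504.42730693]
whisk yaw 0.10470546933905195 res 0.8777212663665049 [ 552.1354446  -135.90774475   58.        ] [ 465.74187091 -145.3291312    58.        ]
brush yaw 0.09989943517036186 res 0.9959493781020885 [ 580.53904904 -313.02507649   58.        ] [ 480.23875266 -325.16308649   58.        ]
whisk [(194, 36), (195, 37), (196, 39), (197, 40), (198, 41), (199, 43), (200, 43), (201, 45), (202, 46), (203, 46), (204, 44), (205, 42), (206, 42), (207, 42), (208, 41), (209, 46), (210, 53), (211, 53), (212, 48), (213, 13), (214, 15), (215, 57)]
brush [(194, 44), (195, 44), (196, 46), (197, 46), (198, 45), (199, 46), (200, 47), (201, 45), (202, 47), (203, 55), (204, 60), (205, 61), (206, 41), (207, 4), (208, 30), (209, 62), (210, 63), (211, 60), (212, 50), (213, 14), (214, 4), (215, 2)]
[[310.62454 158.80887]
 [392.9556  149.12286]
 [400.28665 211.43686]
 [317.9556  221.12286]] [[ 637.9  -74.9]
 [ 669.  -358.1]
 [ 453.9 -369. ]
 [ 424.5  -92.6]]
clips [[ 552.  -221.5]
 [ 470.1 -228.8]]
((222.5, 215.5), (15.0, 23.0), 90.0) [[471.  262.4]
 [470.
[... 2114 characters left out ...]
 -2 -1 -1 -2  2  6  6  6  5 32 49 47 47 60 62 63 60 57 56 56 52 47 44
 41 34 29 27 27 20  7  6  7  7  8  7  3]
223 [-1 -1  0 -1 -2  2  5  7  7  6 17 28 27 23 24 27 22 16 13 11  9  8  7  9
  8  9  8  8  4  2  2  3  2  2  4  2  2]
224 [-2  0 -1 -1 -2  2  5  7  6  7  9  9  9  9  8  8  8  8  6  6  6  9  9  9
  7  8  7  5  0  1  2  1  2  2  3  3  1]
225 [-2 -2 -2 -2 -2  3  6  6  5  6  7  5  6  6  7  7  7  7  6  7  6  3  3  2
  2  3  3  1  1  1  1  1  1  2  3  3  3]
226 [-2 -3 -2 -2 -2  3  6  6  6  7  6  6  6  7  7  7  6  6  6  6  7  0 -1  0
  0  1  0  1  0  1  2  2  2  2  2  3  3]
227 [ 0 -2 -2 -3 -2  2  7  7  7  6  6  7  7  7  7  7  6  6  6  6  7  0  0  0
  0  1  1  1  1  2  1  2  1  2  2  2  3]
```

```bash
cat > ov.py <<'E'
from h import *
def overlay(n,im,x,y,w,h,f,S,yaw,out):
    R=Ro.from_euler('z',yaw).as_matrix()
    c=cv2.resize(np.ascontiguousarray(im[y:y+h,x:x+w,::-1]),None,fx=f,fy=f,interpolation=cv2.INTER_CUBIC)
    P=lambda L:[tuple(int(round(k)) for k in ((q-[x,y]+.5)*f-.5)) for q in proj(n,S+np.array(L,float)@R.T)]
    for a in(40,-40):
        for s in(-10.5,10.5):
            p,q=P([[a-8,s,13.3],[a+8,s,13.3]]);cv2.line(c,p,q,(0,0,255),1)
    for o in(-90,90):
        for s in(-10,10):
            p,q=P([[-60,o+s,0],[60,o+s,0]]);cv2.line(c,p,q,(0,255,0),1)
        p,q=P([[-60,o-10,0],[-60,o+10,0]]);cv2.line(c,p,q,(255,0,0),1)
    for s in(-30.5,30.5):
        p,q=P([[70,s,20],[120,s,20]]);cv2.line(c,p,q,(255,255,0),1)
    return c
E
python3 - <<'E'
from ov import *
b=np.r_[ray("top",[[335.5,212.5]],50),ray("top",[[390,206.3]],50)];print(b)
yaw=.102;S=b.mean(0)+60*np.array([np.cos(yaw),np.sin(yaw),0]);S[2]=58;print(S)
S[1]=-228+(S[0]-511)*.102
ims={n:cv2.imread(f"pics/{n}0.png")[:,:,::-1] for n in("top","side")}
a=overlay("top",ims["top"],310,148,96,72,6,S,yaw,"")
d=overlay("side",ims["side"],284,208,110,84,6,S,yaw,"")
cv2.imwrite("pics/ov1.png",np.hstack([a,np.zeros((432,0,3),np.uint8)])) ;cv2.imwrite("pics/ov2.png",d)
E
```

```text
[[ 448.70998783 -146.57806221   50.        ]
 [ 467.18716598 -326.09084729   50.        ]]
[ 517.63672742 -230.22506131   58.        ]
```

View pics/ov1.png

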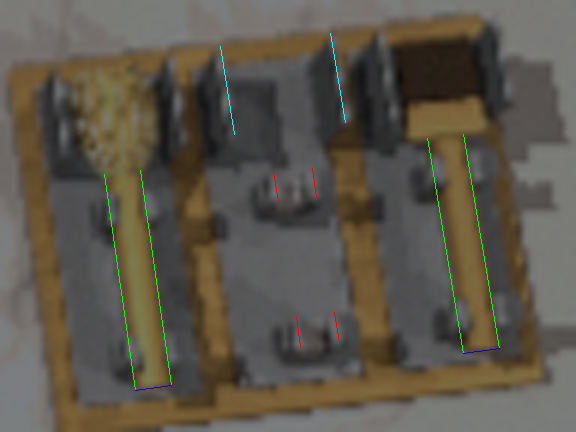

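View pics/ov2.png

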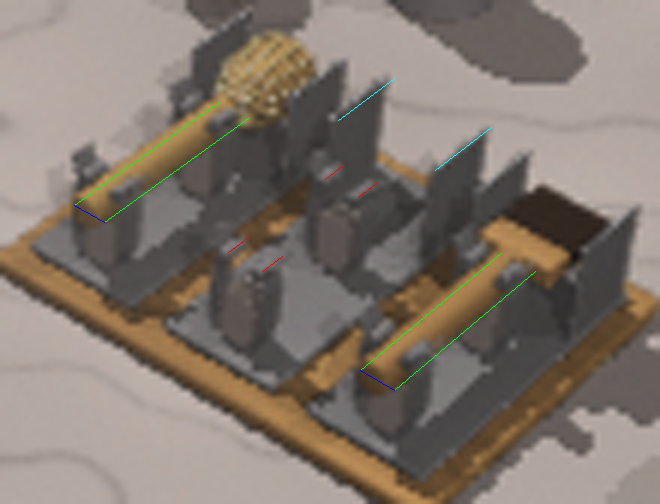

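Views 4 and 5: the predicted lips, cheeks and neighbouring handles lie on the real ones in both views, so seat ≈ (517.6, -227.3, 58), yaw 0.102. Now I grip the head and draw the scoop out.

```bash
python3 - <<'E'
from h import *
a=-np.pi/2+.06;u=np.array([np.cos(a),np.sin(a),0])
H=np.array([447,218.5,0]);G=H+8*u
q=down(a+np.pi/2);S=np.array([517.6,-227.3,0])
P=lambda p,z:[p[0],p[1],z]
E=G+165*u
for d in(0,np.pi):   # feasibility of the handle grasp and rack pose
    qh=(Ro.from_euler('z',a+d)*Ro.from_euler('x',np.pi)).as_quat(); qr=(Ro.from_euler('z',.102+d)*Ro.from_euler('x',np.pi)).as_quat()
    M=H+165*u-92.5*u
    print(d,[np.round(r,2) if r is not None else None for r in(bot.solve_ik(P(M,3),qh),bot.solve_ik(P(M,130),qh),bot.solve_ik(P(S,50),qr),bot.solve_ik(P(S,140),qr))])
print(bot.solve_ik(P(G,5),q),bot.solve_ik(P(E,5),q))
bot.move_ptp(P(G,240),q)
bot.move_gripper(75)
bot.line_to(P(G,60),200); bot.line_to(P(G,6),60)
bot.move_gripper(30,15)
s=bot.read_state();print(s["t"],s["width"],s["tcp_pos"],s["contact_force"])
bot.line_to(P(E,6),90)
s=bot.read_state();print(s["t"],s["width"],s["tcp_pos"],s["contact_force"])
bot.move_gripper(75);bot.pause(.2)
bot.line_to(P(E,110),150)
bot.pause(.1);print(bot.read_state()["t"])
cv2.imwrite("pics/top1.png",bot.camera("top")[:,:,::-1])
i=cv2.imread("pics/top1.png")[130:290,190:390];cv2.imwrite("pics/c1.png",cv2.resize(i,None,fx=3,fy=3))
E
```

```text
0 [array([ 0.73,  0.31, -0.69,  0.  , -0.57, -0.67]), array([ 0.73,  0.12, -0.55,  0.  , -0.9 , -0.67]), array([-0.07,  0.36, -0.45,  0.  , -0.77,  1.74]), array([-0.07,  0.25, -0.35,  0.  , -0.97,  1.74])]
3.141592653589793 [array([ 0.73,  0.31, -0.69,  0.  , -0.57,  2.47]), array([ 0.73,  0.12, -0.55,  0.  , -0.9 ,  2.47]), array([-0.07,  0.36, -0.45, -0.  , -0.77, -1.4 ]), array([-0.07,  0.25, -0.35, -0.  , -0.97, -1.4 ])]
[ 0.83801996  0.33285584 -0.64451776  0.         -0.59342273 -0.77801996] [ 0.53026002  0.28832133 -0.72141608  0.         -0.56105892 -0.47026002]
4.8417 45.871467219756624 [447.49811006 210.51382448   6.11732127] [-1.80187015 -0.03185612  2.24350155]
6.825 45.94622173160486 [457.64083133  45.88830809   6.10773572] [1.95672312 0.35046884 4.50494403]
8.6833
```

View pics/c1.png

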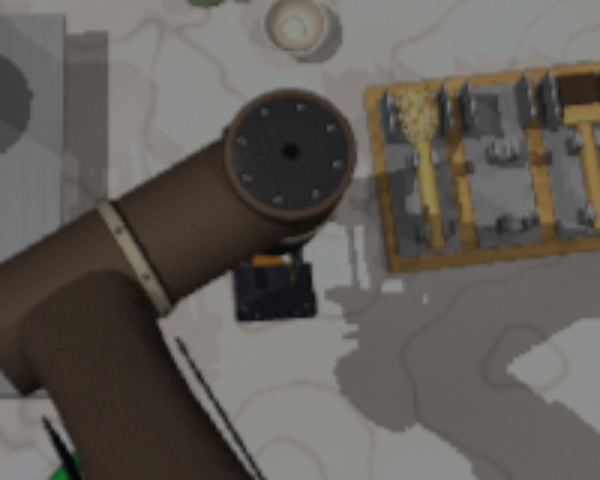

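View 6: the grip held at 45.9 mm throughout the drag, but the arm hides the scoop. I'll move it aside and measure.

```bash
python3 - <<'E'
from h import *
q=(Ro.from_euler('z',0)*Ro.from_euler('x',np.pi)).as_quat()
bot.move_ptp([450,-330,230],q)
t=bot.camera("top");s=bot.camera("side");print(bot.read_state()["t"])
np.savez("im1.npz",t=t,s=s)
R=lambda i,x,y,w,h:cv2.resize(np.ascontiguousarray(i[y:y+h,x:x+w,::-1]),(400,300),interpolation=cv2.INTER_CUBIC)
cv2.imwrite("pics/c2.png",np.hstack([R(t,200,175,100,75),R(s,190,170,100,75)]))
w=sat(t);m=(w>25).astype(np.uint8);m[:170]=0;m[260:]=0;m[:,:205]=0;m[:,305:]=0
k,lab,st,_=cv2.connectedComponentsWithStats(m);print(st)
i=1+st[1:,4].argmax();x0,y0,ww,hh,_=st[i]
for u in range(x0,x0+ww):
    a=np.where(lab[:,u]==i)[0];v=np.arange(a[0]-2,a[-1]+3);g=np.clip(w[v,u],0,None);print(u,a[0],a[-1],round((v*g).sum()/g.sum(),2),end="; ")
E
```

```text
10.8333
[[     0      0    512    384 196113]
 [   228    204     57     16    495]]
228 214 216 214.94; 229 213 217 215.21; 230 213 218 215.31; 231 213 218 215.19; 232 213 218 215.19; 233 213 217 215.1; 234 213 217 214.97; 235 213 217 214.85; 236 212 217 214.72; 237 212 217 214.66; 238 212 217 214.64; 239 212 217 214.58; 240 212 217 214.52; 241 212 217 214.48; 242 212 217 214.35; 243 212 217 214.29; 244 212 217 214.25; 245 212 216 214.13; 246 212 216 214.02; 247 212 216 213.92; 248 212 216 213.82; 249 211 216 213.71; 250 211 216 213.71; 251 211 216 213.6; 252 211 216 213.58; 253 211 216 213.53; 254 211 216 213.39; 255 211 216 213.32; 256 211 216 213.29; 257 211 216 213.25; 258 211 215 213.02; 259 211 215 213.02; 260 211 215 212.98; 261 211 215 212.85; 262 210 215 212.68; 263 211 215 212.74; 264 205 216 210.64; 265 205 219 211.96; 266 205 219 212.37; 267 205 219 212.24; 268 205 219 212.12; 269 205 219 212.01; 270 205 219 211.71; 271 205 219 211.86; 272 204 218 211.67; 273 204 218 211.6; 274 204 218 211.58; 275 204 218 211.5; 276 204 218 211.5; 277 204 218 211.48; 278 204 218 211.32; 279 204 218 211.37; 280 204 218 211.32; 281 204 218 211.2; 282 204 218 211.17; 283 208 218 213.3; 284 216 217 216.81;
```

View pics/c2.png

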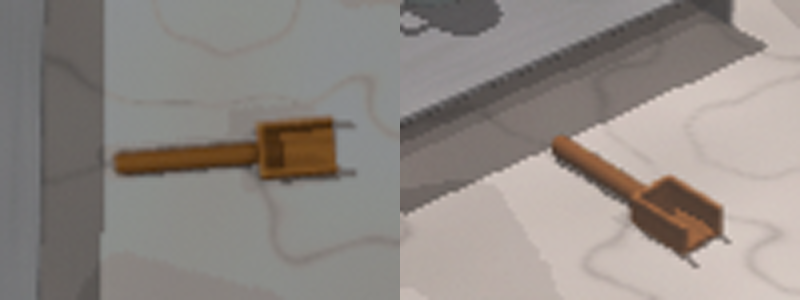

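View 7: the scoop lies clear of the shelf, let go, with its butt at top (228,215) and head at about (274,212). Next I take the handle, turn the scoop and hover over the bay.

```bash
python3 - <<'E'
from ov import *
t=np.load("im1.npz")["t"];w=sat(t)
c=[]
for u in range(232,262):
    v=np.arange(208,222);g=np.clip(w[v,u]-10,0,None);c.append((u,(v*g).sum()/g.sum()))
P=ray("top",c,10);f=np.polyfit(P[:,1],P[:,0],1);a=np.arctan2(-1,-f[0])
y=ray("top",[[227.8,215],[263.6,212.7]],10)[:,1];ym=y.mean();M=np.array([np.polyval(f,ym),ym]);print("axis",a+np.pi/2,M,y)
S=np.array([517.6,-227.3]);yaw=.102
qh=(Ro.from_euler('z',a)*Ro.from_euler('x',np.pi)).as_quat(); qr=(Ro.from_euler('z',yaw)*Ro.from_euler('x',np.pi)).as_quat()
bot.move_ptp([*M,150],qh);bot.move_gripper(50)
bot.line_to([*M,40],200);bot.line_to([*M,3],60)
bot.move_gripper(5,55)
s=bot.read_state();print(s["t"],s["width"],s["tcp_pos"],s["contact_force"])
bot.line_to([*M,150],150)
s=bot.read_state();print(s["width"],s["contact_force"])
bot.move_ptp([*S,150],qr);bot.line_to([*S,90],80);bot.pause(.2)
s=bot.read_state();print(s["t"],s["width"],s["tcp_pos"],s["joint_pos"])
im=bot.camera("side");np.save("s2.npy",im)
d=overlay("side",im,284,180,110,84,6,np.array([*S,58.]),yaw,"")
R=Ro.from_euler('z',yaw).as_matrix();L=np.array([[-60,0,39],[60,0,39]])@R.T+[*S,58]
cv2.imwrite("pics/c3.png",d);print(proj("side",L))
E
```

```text
axis 0.06804799584547494 [451.67063937 147.78292184] [207.80373298  87.76211069]
15.7417 18.549617544953396 [451.69753023 147.84744657   3.13419391] [-0.87695464  0.71513039  3.0071674 ]
18.710244847791074 [ 0.26750638 -0.02804461 -1.45010857]
20.0417 18.692064495367685 [ 517.94208524 -227.34787451   90.54453938] [-6.76551559e-02  3.06514153e-01 -4.08020817e-01  4.56899126e-05
 -8.55220780e-01  1.74044382e+00]
[[322.50216492 246.46443634]
 [346.61572623 228.30058208]]
```

View pics/c3.png

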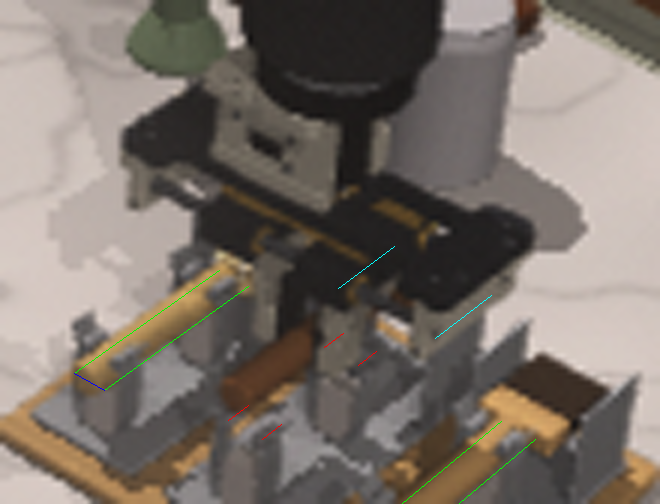

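View 8: the scoop hovers in line with the bay, butt seen at crop (236,393) against a predicted (234,402), head perhaps drooping slightly. Now I press down in steps, watching the force.

```bash
python3 - <<'E'
from h import *
S=[517.6,-227.3]
f0=bot.read_state()["contact_force"]
for z in [80,74,70,*range(68,44,-2)]:
    bot.line_to([*S,z],40);s=bot.read_state();f=s["contact_force"]-f0
    print(z,s["tcp_pos"].round(1),f.round(1),s["moment"].round(2),round(s["t"],1))
    if f[2]>32: break
im=bot.camera("side");np.save("s3.npy",im)
cv2.imwrite("pics/c4.png",cv2.resize(np.ascontiguousarray(im[200:290,280:400,::-1]),None,fx=6,fy=6,interpolation=cv2.INTER_CUBIC))
E
```

```text
80 [ 517.3 -227.3   79.5] [ 0.3 -0.9  0.6] [-0.07 -0.01 -0.02] 20.5
74 [ 517.3 -227.3   73.6] [1.3 0.4 0.8] [-0.03 -0.01  0.01] 20.8
70 [ 517.8 -227.2   70. ] [0.9 1.5 1. ] [ 0.2  -0.2   0.01] 21.0
68 [ 518.1 -227.2   68.4] [0.5 2.1 4.3] [ 0.84 -0.1   0.06] 21.3
66 [ 518.4 -227.3   66.8] [-0.6  2.4  8.6] [1.07 0.16 0.06] 21.5
64 [ 518.5 -227.3   65.1] [-0.5  4.  10.1] [1.14 0.32 0.11] 21.8
62 [ 518.8 -227.4   63.2] [-0.2  3.9 10.6] [1.2 0.2 0.1] 22.0
60 [ 518.9 -227.3   61.1] [-0.4  4.4  8.7] [ 1.18 -0.09  0.09] 22.3
58 [ 518.8 -227.2   58.7] [1.5 4.5 6.7] [ 1.03 -0.42  0.06] 22.5
56 [ 518.6 -227.2   56.3] [3.7 4.6 2. ] [ 1.   -1.26  0.04] 22.8
54 [ 517.5 -227.2   53.5] [ 4.5  3.8 -2.5] [ 0.9  -1.48  0.09] 23.0
52 [ 516.6 -227.3   51.4] [ 2.3  1.3 -1.8] [ 0.46 -0.43  0.01] 23.3
50 [ 516.7 -227.4   51. ] [-4.1  3.  13.1] [1.44 1.46 0.04] 23.5
48 [ 516.8 -227.5   50.8] [-9.6  8.2 29.6] [2.88 3.59 0.1 ] 23.8
46 [ 516.9 -227.5   50.6] [-14.4  12.7  46.9] [ 4.4   5.71 -0.01] 24.0
```

It snapped over the peak and reached a firm stop at tip z≈51, as predicted. Now I relieve the load, release, retreat and look.

```bash
python3 - <<'E'
from ov import *
S=[517.6,-227.3]
bot.line_to([516.9,-227.3,51],40);bot.pause(.2);print(bot.read_state()["contact_force"])
bot.move_gripper(45);bot.line_to([517,-227.3,150],120)
bot.move_ptp([450,150,250],(Ro.from_euler('z',0)*Ro.from_euler('x',np.pi)).as_quat());bot.pause(.2)
s=bot.read_state();print(s["t"],s["tcp_pos"],s["contact_force"])
t=bot.camera("top");d=bot.camera("side");np.savez("im4.npz",t=t,s=d)
w=sat(t)
R=Ro.from_euler('z',.102).as_matrix();a=np.array([*S,58.])
L=lambda x:proj("top",np.array([x,0,0])@R.T+a)[0]
c=wline(w,L(28),L(-28));P=(ray("top",c,58)-a)@R;k=np.polyfit(P[:,0],P[:,1],1);print("y at seat, tilt",k[::-1],"res",np.std(P[:,1]-np.polyval(k,P[:,0])))
A=overlay("top",t,310,148,96,72,4,a,.102,"");B=overlay("side",d,284,208,104,72,4,a,.102,"")
cv2.imwrite("pics/c5.png",np.hstack([A[:,:384],B[:,:416]]))
E
```

```text
[-4.00112786  3.78387967  9.54656145]
27.8917 [450.19914028 149.26246209 249.64104247] [-0.21360841 -1.34422958 -0.34976681]
y at seat, tilt [-1.21571145 -0.00922198] res 0.3330814280381701
```

View pics/c5.png

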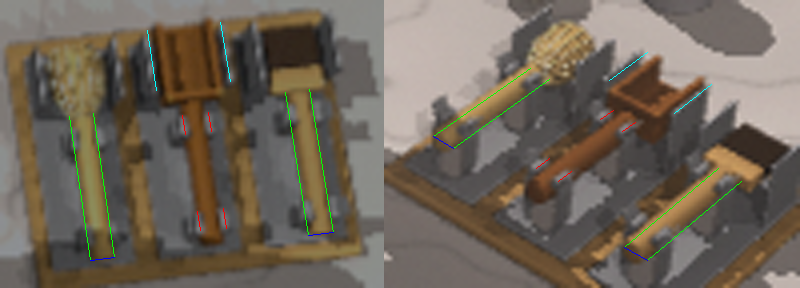

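View 9: the scoop is in the middle bay with its head between the cheeks, whisk and brush in place. One numeric check of level and length against the neighbours, which needs no new picture.

```bash
python3 - <<'E'
from h import *
z=np.load("im4.npz");R=Ro.from_euler('z',.102).as_matrix();a=np.array([517.6,-227.3,58.])
for n,im in(("top",z["t"]),("side",z["s"])):
    w=sat(im).astype(np.float32)
    for o,nm in((90,"whisk"),(0,"scoop"),(-90,"brush")):
        Q=lambda x:proj(n,np.array([x,o,0])@R.T+a)[0]
        e=Q(1)-Q(0);nn=np.array([-e[1],e[0]])/np.hypot(*e);r=[]
        for x in(-25,-15,-5,5,15,25):
            k=np.arange(-5,5.1,.25);p=(Q(x)+k[:,None]*nn).astype(np.float32)
            g=np.clip(cv2.remap(w,p[:,0].copy(),p[:,1].copy(),cv2.INTER_LINEAR).ravel()-15,0,None);r.append((k*g).sum()/g.sum())
        x=np.arange(-75,-40.,1);p=np.array([Q(i) for i in x],np.float32);g=cv2.remap(w,p[:,0].copy(),p[:,1].copy(),cv2.INTER_LINEAR).ravel()
        print(n,nm,"perp px",np.round(r,2),"mm/px",round(1/np.hypot(*e),2),"axial",dict(zip(x[::3].astype(int).tolist(),g[::3].astype(int).tolist())))
E
```

```text
top whisk perp px [0.29 0.29 0.23 0.17 0.17 0.13] mm/px 3.31 axial {-75: 51, -72: 49, -69: 43, -66: 15, -63: 15, -60: 43, -57: 52, -54: 52, -51: 52, -48: 52, -45: 51, -42: 52}
top scoop perp px [0.35 0.38 0.37 0.37 0.37 0.29] mm/px 3.31 axial {-75: 52, -72: 50, -69: 41, -66: 14, -63: 1, -60: 13, -57: 41, -54: 61, -51: 77, -48: 81, -45: 76, -42: 74}
top brush perp px [0.29 0.36 0.34 0.36 0.34 0.28] mm/px 3.31 axial {-75: 67, -72: 69, -69: 63, -66: 34, -63: 7, -60: 51, -57: 69, -54: 69, -51: 68, -48: 65, -45: 64, -42: 61}
side whisk perp px [-2.58 -1.5  -1.47 -1.27 -1.26 -1.21] mm/px 4.06 axial {-75: 3, -72: 6, -69: 22, -66: 42, -63: 44, -60: 47, -57: 55, -54: 63, -51: 63, -48: 61, -45: 45, -42: 20}
side scoop perp px [-2.64 -1.82 -1.6  -1.39 -1.39 -1.01] mm/px 3.99 axial {-75: 3, -72: 3, -69: 7, -66: 19, -63: 30, -60: 34, -57: 37, -54: 46, -51: 54, -48: 61, -45: 51, -42: 32}
side brush perp px [-2.62 -1.71 -1.58 -1.42 -1.26 -1.22] mm/px 3.92 axial {-75: 2, -72: 4, -69: 20, -66: 41, -63: 43, -60: 47, -57: 53, -54: 63, -51: 69, -48: 69, -45: 59, -42: 39}
```

```bash
python3 -c "
from plant import bot
print(bot.close_job(),bot.read_state()['t'])"
```

```text
the job is handed in; nothing more can be done
the job is handed in; nothing more can be done
```

The job is handed in. The scoop is seated in the middle bay, and the robot had been moved clear about 28 s into the 51 s allowed. No verdict was reported.

- **Drawing out:** I gripped the head and drew the scoop 165 mm out. The picture after release shows it lying flat on the counter, its whole length clear of the shelf.
- **Clipping in:** I took the handle again, turned the scoop and pressed it down into the clips. The force peaked near 10 N, fell off as it snapped in, then rose to a firm stop at the expected height. I stopped pressing at about 47 N.
- **Last checks:** Sideways and in height, the handle matches the clipped whisk and brush to within about 1 mm in both views. Its tilt also matches theirs. It sits about 4 mm further towards the head end, inside the 12 mm limit. The head is between the cheeks, and the whisk and brush are still in line with their places.
- **Disagreements:** My first estimates of the bay's sideways position differed by about 5 mm between the clips and the neighbouring handles. I used a value between them. While hovering over the bay, the butt looked 3–4 mm higher than predicted, but this was gone once the scoop was seated.

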